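# Mesh a splined filter cartridge in its socket and hold it down

## Robot

A 6-joint arm with a two-finger parallel gripper is mounted at the origin on the work surface. World frame = base frame: x ahead of the robot, y to its left, z up, the work surface at z = 0. Lengths are in mm, angles in rad, forces in N, time in s.
With the tool pointing down it reaches from about 400 to 925 mm from the base axis. Payload 12.5 kg.
Tool frame: the origin (TCP) lies on the centre line of the jaws, within the pads' length; the fingertips stand 8 mm ahead of it and the grasp point (between the pads) lies 11 mm behind it; z points along the fingers, x is the direction in which the jaws open and shut, and the axes are right-handed (so a half turn about z gives the same grasp; the last joint's range is limited). The gripper opens to 95 mm and grips with 3 to 60 N. Pads are 20 mm wide; open, the fingers measure 119 mm over their backs; the gripper's body (75 mm by 180 mm) begins 59 mm behind the grasp point.
Start: joints at [1.151, 0.491, 1.559, -0, 1.092, -0.106], TCP at [192.905, 594.503, 222.661] pointing down, gripper open.
Joint ranges: [-3.1, 3.1], [-0.84, 2.19], [0.05, 2.79], [-1.13, 4.28], [0.06, 2.93], [-2.69, 2.69]. Speed limits (rad/s): [2.22, 2.22, 2.79, 3.14, 3.14, 3.14].

## Interface

Orientations are given as [roll, pitch, yaw] about the fixed x, y, z axes, in that order (R = Rz(yaw) Ry(pitch) Rx(roll)).
In Python, from cell import env gives the robot as it stands. The module is installed in compiled form; this text tells all that it offers.
- The arm moves only by the tool send_rows, never from a script. Its argument "moves" is a list that holds one entry, the list of rows, each a list of 6 numbers: the shift along the tool's x, y, z as a fraction of full scale, then the turn, a rotation vector about the tool's x, y, z as a fraction of full scale. A call has 1 to 12 rows; each row is the pose to reach, as a shift and turn from the pose commanded when the call began, along the tool's axes at that moment; what a row does not reach only later rows make up. Full scale, the value 1, is 0.3 m for a shift and 90 degrees for a turn. A row lasts 1/12 s, in which the tool goes at most 41.7 mm and 7.16 degrees, less where a joint would pass 70% of its speed; a pose out of reach is approached as far as the arm can. A call with a number of a shift or a turn outside -1 to 1 is refused whole. A call with a gripper value outside its range is refused whole. "grip" is the gripper's target within -1 to 1 (shut at 1, half-way at 0, fully open at -1), set as the call begins (left out, the last holds). The fingers move at their own pace and stop on an object; the grip force is fixed at half the most. Time passes only in rows, so rows that repeat a pose let the fingers close. It gives the time, the measured TCP pose, the force and the opening at its end, in the units of the state.
- env.state(): the state, without advancing time (a new reading comes with each control period).
- env.read_camera(name): name is "scene" or "top" or "wrist"; returns a dict with "image" (480x640x3 uint8, red, green, blue), "mtx" (3x3 intrinsics, pixels), "T" (4x4, takes a point from camera to world coordinates); the wrist camera has in their place "mount" (4x4, takes a point from camera to tool coordinates, whose origin is the TCP and whose axes are the tool frame's). Camera axes: x right, y up, looking along -z (the intrinsics and any distortion apply to the point x, -y, -z); pixel columns grow to the right and rows downward; lengths in mm; the calibration is good to about 2 mm. A picture is of the moment at which its call begins: read the wrist's pose just before it. There is no depth.
- env.job_done(): hands the job in, once; it reports no verdict.
Trained networks look in the newest picture that a camera, given by its name, has taken for a name from the list of things; names that differ only in an ending like _2 or _b are one class to them, and where a whole thing is asked for, a point or a joint stands for the part that bears it (a point fixed in the world has none). Each returns a list of dicts, best first, with "confidence" (0 to 1); they miss things now and then, are a little off and sometimes report something else, mostly with a low value. They report only what shows in the picture. A call takes as long as a camera call. They do not tell look-alikes from the thing itself.
- env.look_for(camera, thing): "xy" ([column, row] in pixels, amid what is visible of it).
- env.outline_of(camera, thing): "region" (480x640 bool, what is visible of it) and "xy" ([column, row] in pixels, amid what is visible of it).
The state is a dict: "t": time; "joints": joint angles; "qvel": joint speeds; "tau": joint torques, N m; "eef_pos": TCP position; "tcp_rot": TCP orientation; "ft_force": force on the tool from outside, world axes, zero at the start; "moment": the same for the moment, N m; "opening": opening from 0.0 (shut) to 1.0 (fully open).
Only numpy, scipy, OpenCV 4.12 (cv2) and the standard library are available. Lean on these libraries where they do the work, as an engineer would, in place of code of your own. Each camera call takes 0.05 s, during which the arm holds its last target. There are 200 camera calls.

## Task

Change the water filter: pick up the white cartridge that has a bar grip on top, turn it until the four splines of its stem line up with the cross-shaped slots of the grey socket block, and slide it fully home until its flange is flush on the block, against the spring of the valve inside. Finish while still gripping the cartridge and pressing it fully home, because the spring pushes it up again if you let go; leave the spare cartridges, the carton, the bottle and the beaker standing where they are.

Things in the scene. Friction and masses are not known exactly. Their poses are not given: they have to be found in the camera images.
- cartridge_grip (a point): Centre of the bar grip on top of the loose white ribbed cartridge, which stands upright on its stem. Bar 50 mm long (along x), 18 mm thick (y), 30 mm high (z up). The cartridge is 136 mm tall, 0.2 to 0.4 kg, body 61 to 64 mm in diameter; this point is 121 mm above its bottom end, the bar's top 15 mm higher.
- cartridge_flange (a point): Underside of the cartridge's 66 mm flange, on its axis, 87 mm below the grip point; same axes. The stem below is 34 mm long: a 23 mm core with four splines at quarter turns, parallel to x and y (so along and across the bar), 10 mm wide, reaching 26 mm from the axis; the lowest 5 mm slimmer (7 mm wide, reaching 24 mm).
- socket_mouth (a point): Centre of the cross-shaped bore's mouth in the top of the grey socket block (fixed, 84 mm square, on a 120 mm base plate, top 60 mm above the table). z up; four slots along +-x and +-y, 13.5 mm wide, reaching 27.5 mm from the axis. The stem fits at any quarter turn, with about 1.5 mm play. The sprung valve plate lies 22 mm down. Fully home, the flange rests on the block.
- valve (a joint): How far the sprung valve plate in the bore is pushed down, in m: 0 at rest, 0.012 with the flange flush on the block, 0.014 at its stop. The spring pushes up with 5 N at rest, 13.4 N at flush: pressing with about 10 N besides the cartridge's weight keeps it home. Let go, it rises about 12 mm.
- spare_a_center (a point): Centre of a plain white ribbed filter cartridge, 62 mm diameter, 90 mm tall, flat ends, no grip and no stem: leave it standing.
- spare_b_center (a point): Centre of a plain buff ribbed filter cartridge, 62 mm diameter, 80 mm tall, flat ends: leave it standing.
- carton_center (a point): Centre of a small closed cardboard carton, 115 x 100 x 70 mm: leave it.
- bottle_center (a point): Centre of a clear bottle, 70 mm diameter, 160 mm tall, standing towards the far edge: leave it.
- beaker_center (a point): Centre of an open steel beaker, 70 mm rim diameter, 80 mm tall, standing towards the far edge: leave it.
There are look-alikes about, which are no part of the job. Of the things that look like the part that bears socket_mouth, take the one that is nearest to the robot's base at the start. What is shaped like the part that bears cartridge_grip but yellow is not meant.

How it is judged:
By the outcome, as a careful person would: the job done as asked, in the order asked, and still so for the second after the job is handed in, while the arm keeps its last pose, push and grip.
It also fails if it takes over 42 s, if anything falls off the work surface, if the arm or the gripper's body presses on something with over 40 N, if the wrist force passes 120 N, or if a joint passes its speed limit or range.

## Working session

There is one attempt and no reset: what is moved stays moved. The work goes in short steps, Python scripts to look and compute and a tool call to move; the robot and the scene stay as the last step left them, time stands still between calls to the robot, and variables do not carry over. Pictures are saved under pics/ and viewed, about 8 in all and at most 12, crops included, and the job is handed in when it is done.

Besides the shell and the picture viewer there is one more tool, called in YAML: its name, and indented under it one key for each argument. send_rows: Moves the arm, as the interface text tells. Its arguments: {"type":"object","properties":{"moves":{"type":"array","items":{"type":"array","items":{"type":"array","items":{"type":"number"}}}},"grip":{"type":"number"}},"required":["moves"]}

```bash
mkdir -p pics
cat > h.py <<'E'
from cell import env
import numpy as np, cv2
def cam(n):
    s=env.state(); c=env.read_camera(n)
    if 'T' in c: T=np.array(c['T'])
    else:
        T=np.eye(4); R=rot(s['tcp_rot']); T[:3,:3]=R; T[:3,3]=s['eef_pos']; T=T@np.array(c['mount'])
    return c['image'],np.array(c['mtx']),T
def rot(r):
    from scipy.spatial.transform import Rotation as Ro
    return Ro.from_euler('xyz',r).as_matrix()
def ray(uv,K,T,z):
    d=np.linalg.inv(K)@[uv[0],uv[1],1]; d=T[:3,:3]@[d[0],-d[1],-d[2]]
    o=T[:3,3]; return o+d*(z-o[2])/d[2]
def proj(p,K,T):
    q=np.linalg.inv(T)@np.append(p,1); q=K@[q[0],-q[1],-q[2]]; return q[:2]/q[2]
def save(n,im): cv2.imwrite('pics/'+n+'.png',im[:,:,::-1])
E
python3 - <<'E'
from h import *
print(env.state())
H=dict(cartridge_grip=121,cartridge_flange=34,socket_mouth=60,spare_a_center=45,carton_center=35,bottle_center=80,beaker_center=40)
for n in ('top','scene'):
    im,K,T=cam(n); save(n,im); print(n,T[:3,3].round())
    for t,z in H.items():
        for d in env.look_for(n,t)[:4]: print(t,np.round(d['xy']),round(d['confidence'],2),ray(d['xy'],K,T,z).round())
E
```

```text
{'t': 0.0, 'joints': array([ 1.15139367e+00,  4.91597881e-01,  1.55941646e+00, -3.36445329e-05,
        1.09167126e+00, -1.05575802e-01]), 'qvel': array([ 1.70818062e-03,  9.47316430e-04, -1.86648185e-03, -4.78208577e-06,
       -7.36506215e-04,  6.32295882e-04]), 'tau': array([-2.90706012e-03, -6.12637424e+01, -2.58185649e+01,  6.91408035e-02,
        4.81880992e-02, -6.91592413e-05]), 'eef_pos': array([192.82301605, 594.28961472, 222.04928708]), 'tcp_rot': array([-3.14150715e+00,  1.09000539e-03,  1.25698504e+00]), 'ft_force': array([-0.16851258,  0.81239507, -0.1652548 ]), 'moment': array([ 0.02713558, -0.0387066 ,  0.03824787]), 'opening': 1.002067714936939}
top [430.  47. 945.]
cartridge_grip [304. 218.] 0.79 [614.  69. 121.]
cartridge_grip [337. 167.] 0.62 [710.   6. 121.]
cartridge_flange [339. 168.] 0.95 [738.  -1.  34.]
cartridge_flange [305. 217.] 0.63 [634.  70.  34.]
socket_mouth [150. 213.] 0.93 [639. 377.  60.]
socket_mouth [237. 277.] 0.91 [511. 200.  60.]
carton_center [482. 282.] 0.56 [ 499. -280.   35.]
bottle_center [269. 152.] 0.88 [757. 139.  80.]
beaker_center [403. 161.] 0.8 [ 749. -136.   40.]
scene [1078.  423.  790.]
cartridge_grip [256. 270.] 0.92 [750.  33. 121.]
cartridge_grip [321. 253.] 0.84 [654.  88. 121.]
cartridge_flange [320. 256.] 0.59 [607.  49.  34.]
cartridge_flange [256. 272.] 0.57 [712. -13.  34.]
socket_mouth [416. 277.] 0.89 [547. 218.  60.]
socket_mouth [471. 394.] 0.67 [673. 399.  60.]
socket_mouth [335. 196.] 0.58 [486. -15.  60.]
socket_mouth [323. 254.] 0.29 [615.  64.  60.]
spare_a_center [265. 225.] 0.96 [624. -75.  45.]
spare_a_center [336. 197.] 0.54 [473. -20.  45.]
carton_center [239. 156.] 0.63 [ 508. -270.   35.]
carton_center [324. 255.] 0.57 [600.  54.  35.]
bottle_center [298. 330.] 0.6 [771. 141.  80.]
beaker_center [196. 241.] 0.93 [ 738. -148.   40.]
```

```bash
python3 -c "
import cv2,numpy as np
"
```

```text
(no output)
```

View pics/top.png

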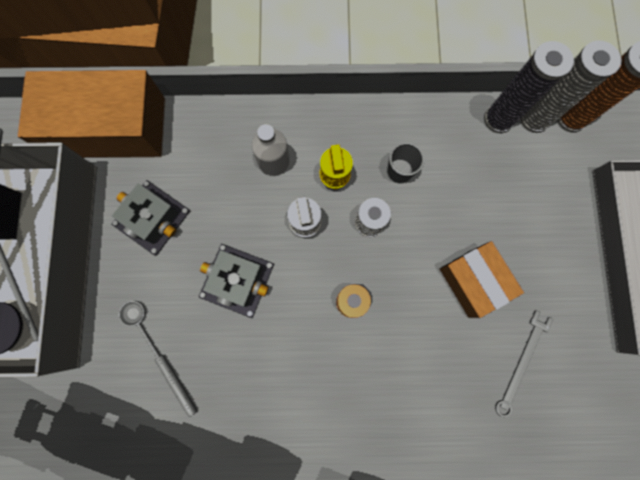

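View pics/scene.png

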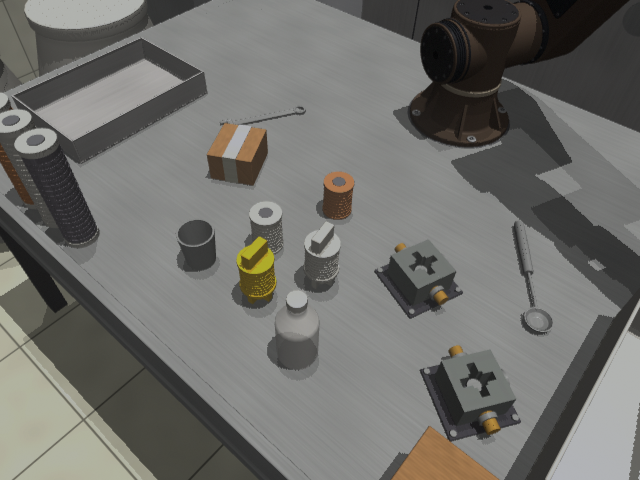

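```bash
cat >> h.py <<'E'
def go(p,yaw,s=None):
    "fractions for send_rows, tool down"
    from scipy.spatial.transform import Rotation as Ro
    s=s or env.state(); R=rot(s['tcp_rot'])
    d=R.T@(np.array(p)-s['eef_pos'])/300
    w=Ro.from_matrix(R.T@rot([np.pi,0,yaw])).as_rotvec()/(np.pi/2)
    print('go',d.round(4),w.round(4),'yaw',s['tcp_rot'].round(4)); return d,w
E
python3 - <<'E'
from h import *
c=env.read_camera('wrist'); print(c['mount'].round(2),c['mtx'])
go([480,200,300],1.257)
E
```

```text
[[   1.      0.     -0.      0.73]
 [   0.     -0.96   -0.27  -76.45]
 [  -0.      0.27   -0.96 -161.54]
 [   0.      0.      0.      1.  ]] [[383.36954069   0.         322.23995447]
 [  0.         383.36954069 238.69388256]
 [  0.           0.           1.        ]]
go [-0.9554  1.3162 -0.2579] [ 0. -0.  0.] yaw [ 3.1416e+00 -1.0000e-04  1.2570e+00]
```

send_rows:
  moves:
    - [[-0.08, 0.11, 0, 0, 0, 0], [-0.16, 0.22, 0, 0, 0, 0], [-0.24, 0.33, 0, 0, 0, 0], [-0.32, 0.44, 0, 0, 0, 0], [-0.4, 0.55, 0, 0, 0, 0], [-0.48, 0.66, 0, 0, 0, 0], [-0.56, 0.77, 0, 0, 0, 0], [-0.64, 0.88, 0, 0, 0, 0], [-0.72, 0.99, 0, 0, 0, 0]]

```text
t: 1.6
eef_pos: [409.6, 295.6, 222.9]
tcp_rot: [3.141, -0.001, 1.257]
ft_force: [1.3, 1.0, 1.1]
opening: 1.0
```

Run:
```python
from h import *
print(env.state()['eef_pos'],env.state()['t'])
go([505,200,210],1.257)
```

```text
[409.5681889  295.64248311 222.90155656] 1.6
go [-0.2051  0.4009  0.0431] [ 0.0002 -0.0003  0.0001] yaw [ 3.1412e+00 -5.0000e-04  1.2571e+00]
```

send_rows:
  moves:
    - [[-0.06, 0.11, 0.01, 0, 0, 0], [-0.12, 0.22, 0.02, 0, 0, 0], [-0.18, 0.33, 0.03, 0, 0, 0], [-0.205, 0.4, 0.04, 0, 0, 0], [-0.205, 0.4, 0.04, 0, 0, 0], [-0.205, 0.4, 0.04, 0, 0, 0]]

```text
t: 2.1
eef_pos: [504.3, 201.0, 210.3]
tcp_rot: [-3.141, 0.0, 1.255]
ft_force: [-0.1, 0.7, 0.2]
opening: 1.0
```

Run:
```python
from h import *
im,K,T=cam('wrist'); save('w1',im)
np.savez('w1',im=im,K=K,T=T)
for d in env.look_for('wrist','socket_mouth')[:3]: print(d, ray(d['xy'],K,T,60))
print(env.state()['eef_pos'])
```

```text
{'xy': [549.1, 272.6], 'confidence': 0.86} [605.16689911 375.73849431  60.        ]
{'xy': [334.2, 215.4], 'confidence': 0.84} [499.03093513 214.09574258  60.        ]
{'xy': [222.0, 395.0], 'confidence': 0.73} [632.45821296  59.40624893  60.        ]
[503.2725217  202.24241566 210.64627502]
```

View pics/w1.png

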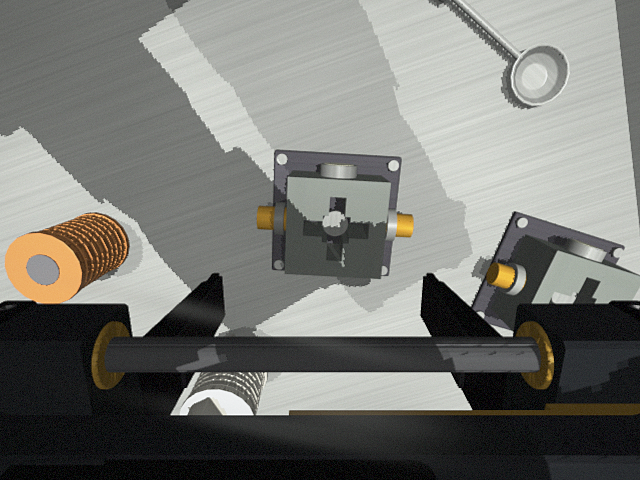

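Run:
```python
from h import *
d=np.load('w1.npz'); im=d['im'];K=d['K'];T=d['T']
cr=cv2.resize(im[160:300,260:420],None,fx=4,fy=4,interpolation=cv2.INTER_CUBIC); 
cr=cv2.convertScaleAbs(cr,alpha=1.3,beta=20); save('w1c',cr)
for n,z in (('cartridge_grip',121),('cartridge_grip',136)): pass
```

```text
(no output)
```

View pics/w1c.png

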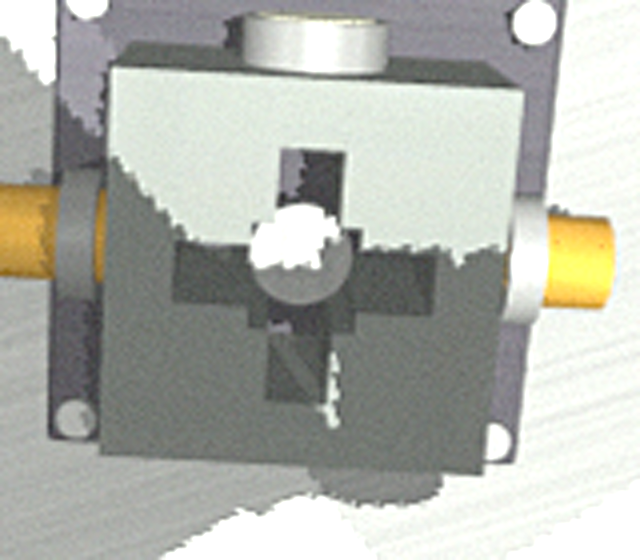

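Run:
```python
from h import *
d=np.load('w1.npz'); K=d['K'];T=d['T']
f=lambda p:ray(np.array(p)/4+[260-.375,160-.375],K,T,60)[:2]
C=np.array([f(p) for p in [(112,66),(522,92),(485,474),(100,452)]])
print(C.round(1),C.mean(0),[round(float(np.linalg.norm(C[i]-C[i-1])),1) for i in range(4)])
print([round(float(np.degrees(np.arctan2(*(C[i]-C[i-1])[::-1]))),1) for i in range(4)])
t,b,l,r=[(f(p)+f(q))/2 for p,q in [((281,150),(346,151)),((265,403),(330,405)),((174,242),(173,301)),((435,250),(433,315))]]
print((t+b)/2,(l+r)/2,np.linalg.norm(t-b),np.linalg.norm(l-r),np.degrees(np.arctan2(*(t-b)[::-1])),np.degrees(np.arctan2(*(r-l)[::-1])))
# grip from top picture
print(env.state())
go([590,65,270],1.878)
```

```text
[[456.5 188.1]
 [487.3 265.5]
 [564.8 235.8]
 [533.9 157.9]] [510.59860505 211.84124531] [83.2, 83.2, 83.0, 83.8]
[158.7, 68.3, -20.9, -111.6]
[511.14208883 211.79221549] [510.43235049 211.69973392] 54.92225022476501 54.70525599626636 158.93729538193196 69.38232218476294
{'t': 2.2, 'joints': array([ 2.60189167e-01,  3.87523029e-01,  1.77641845e+00,  2.81598757e-04,
        9.77996073e-01, -9.97117909e-01]), 'qvel': array([ 0.01755832, -0.00715342,  0.00210867, -0.00081591, -0.0009626 ,
       -0.00170987]), 'tau': array([-1.19522329e+00, -5.13817441e+01, -2.39127839e+01, -1.66798424e-02,
        6.89341477e-02, -1.26591892e-02]), 'eef_pos': array([503.2725217 , 202.24241566, 210.64627502]), 'tcp_rot': array([-3.14117623e+00, -8.92223579e-06,  1.25714971e+00]), 'ft_force': array([-0.99537959, -0.3351846 , -1.05619544]), 'moment': array([0.00671233, 0.04555483, 0.02044217]), 'opening': 0.9980665486326574}
go [-0.346   0.4161 -0.198 ] [-3.000e-04 -1.000e-04 -3.952e-01] yaw [-3.1412 -0.      1.2571]
```

send_rows:
  moves:
    - [[-0.07, 0.08, -0.1, 0, 0, -0.07], [-0.15, 0.17, -0.2, 0, 0, -0.14], [-0.22, 0.25, -0.2, 0, 0, -0.21], [-0.28, 0.34, -0.2, 0, 0, -0.28], [-0.346, 0.416, -0.2, 0, 0, -0.35], [-0.346, 0.416, -0.2, 0, 0, -0.395], [-0.346, 0.416, -0.2, 0, 0, -0.395], [-0.346, 0.416, -0.2, 0, 0, -0.395], [-0.346, 0.416, -0.2, 0, 0, -0.395]]

```text
t: 2.95
eef_pos: [589.9, 65.9, 270.9]
tcp_rot: [3.141, -0.0, 1.877]
ft_force: [-0.6, -0.5, 0.5]
opening: 0.997
```

Run:
```python
from h import *
im,K,T=cam('wrist')
np.savez('w2',im=im,K=K,T=T)
D=env.outline_of('wrist','cartridge_grip')
for d in D[:3]: print(d['xy'],d['confidence'],d['region'].sum(), ray(d['xy'],K,T,121))
s=env.state();print(s['eef_pos'],s['tcp_rot'],s['qvel'])
save('w2',im)
```

```text
[241.9, 309.2] 0.63 2342 [684.34618632  21.70347626 121.        ]
[590.05870685  65.78149007 270.89016589] [ 3.14132116e+00 -9.52864611e-05  1.87748508e+00] [-0.00546903  0.00345537 -0.00229535 -0.00032241 -0.00209453 -0.00767556]
```

View pics/w2.png

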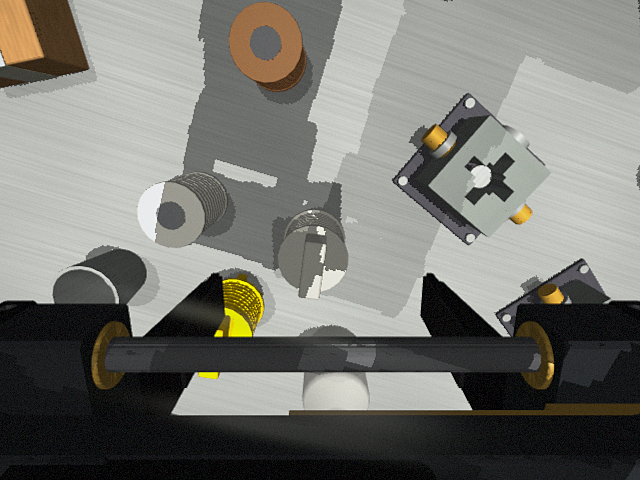

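Run:
```python
from h import *
im=np.load('w2.npz')['im']
cr=np.hstack([cv2.resize(im[y:y+100,x:x+w],None,fx=5,fy=5,interpolation=cv2.INTER_CUBIC) for x,y,w in [(275,200,80)]]+[cv2.resize(im[130:255,425:525],None,fx=4,fy=4,interpolation=cv2.INTER_CUBIC)])
save('w2c',cv2.convertScaleAbs(cr,alpha=1.3,beta=20))
```

```text
(no output)
```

View pics/w2c.png

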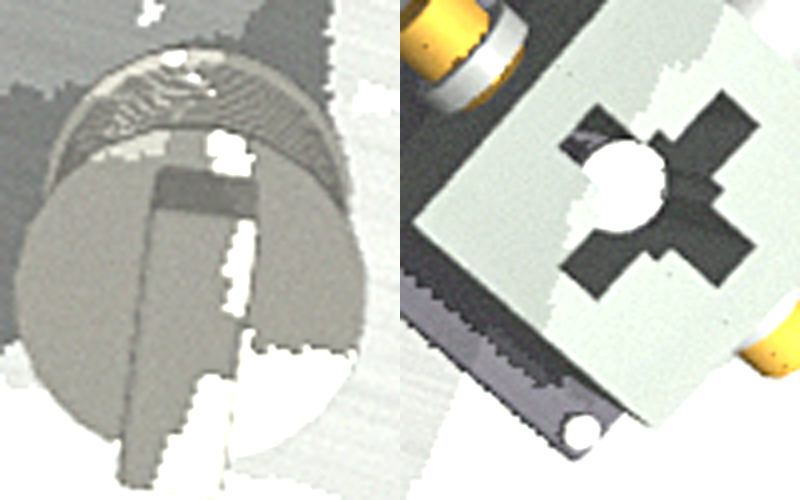

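Run:
```python
from h import *
d=np.load('w2.npz'); K=d['K'];T=d['T']
f=lambda p,z:ray(np.array(p)/5+[275-.4,200-.4],K,T,z)[:2]
C=np.array([f(p,136) for p in [(150,208),(249,214),(227,491),(117,484)]])
print(C.round(1),C.mean(0),[round(float(np.linalg.norm(C[i]-C[i-1])),1) for i in range(4)])
ang=lambda v:np.degrees(np.arctan2(v[1],v[0]))
print(ang(C[2]-C[1]),ang(C[3]-C[0]))
a,b=f((17,285),106),f((366,285),106); print('disk',(a+b)/2,np.linalg.norm(a-b))
g=lambda p:ray((np.array(p)-[400,0])/4+[425-.375,130-.375],K,T,60)[:2]
E=[(g(p)+g(q))/2 for p,q in [((723,90),(760,125)),((757,248),(722,287)),((598,300),(560,267)),((597,103),(559,146))]]
print((E[0]+E[2])/2,(E[1]+E[3])/2,np.linalg.norm(E[0]-E[2]),np.linalg.norm(E[1]-E[3]),ang(E[0]-E[2]),ang(E[3]-E[1]))
go(np.append(C.mean(0),150),np.radians(90+15))
```

```text
[[602.9  56.1]
 [599.1  71.6]
 [646.4  82.7]
 [650.7  64.7]] [624.79833131  68.78055836] [48.6, 16.0, 48.6, 18.5]
13.235781659225339 10.251877112595325
disk [623.13614504  68.57858138] 62.55495223039032
[511.1362216  211.49022287] [511.1031209  211.64612253] 54.45916246013946 55.13931247757252 158.50286914416196 -111.07540899490603
go [-0.0255  0.1133  0.403 ] [ 0.0002 -0.0001  0.0286] yaw [ 3.1413e+00 -1.0000e-04  1.8775e+00]
```

Run:
```python
from h import *
go([624.3,68.7,116],1.775)
```

```text
go [-0.0252  0.1116  0.5163] [ 0.0002 -0.0001  0.0652] yaw [ 3.1413e+00 -1.0000e-04  1.8775e+00]
```

send_rows:
  moves:
    - [[-0.01, 0.06, 0.1, 0, 0, 0.06], [-0.025, 0.112, 0.2, 0, 0, 0.065], [-0.025, 0.112, 0.28, 0, 0, 0.065], [-0.025, 0.112, 0.34, 0, 0, 0.065], [-0.025, 0.112, 0.4, 0, 0, 0.065], [-0.025, 0.112, 0.45, 0, 0, 0.065], [-0.025, 0.112, 0.49, 0, 0, 0.065], [-0.025, 0.112, 0.516, 0, 0, 0.065], [-0.025, 0.112, 0.516, 0, 0, 0.065]]

```text
t: 3.8
eef_pos: [624.2, 68.0, 114.5]
tcp_rot: [-3.14, -0.0, 1.775]
ft_force: [-0.1, 0.4, -0.1]
opening: 1.0
```

send_rows:
  grip: 1
  moves:
    - [[0, 0, 0, 0, 0, 0], [0, 0, 0, 0, 0, 0], [0, 0, 0, 0, 0, 0], [0, 0, 0, 0, 0, 0], [0, 0, 0, 0, 0, 0], [0, 0, 0, 0, 0, 0], [0, 0, 0, 0, 0, 0], [0, 0, 0, 0, 0, 0], [0, 0, 0, 0, 0, 0], [0, 0, 0, 0, 0, 0]]

```text
t: 4.63
eef_pos: [624.8, 67.6, 115.8]
tcp_rot: [-3.142, -0.0, 1.775]
ft_force: [-0.1, 0.3, 0.3]
opening: 0.354
```

Run:
```python
from h import *
s=env.state();print(s)
go([624.3,68.7,240],1.775)
```

```text
{'t': 4.6333, 'joints': array([ 2.64641972e-03,  6.13096386e-01,  1.65502610e+00,  1.05794152e-04,
        8.73528888e-01, -1.77275591e+00]), 'qvel': array([-1.31149432e-03, -3.65430166e-05,  5.29576861e-04,  8.41737814e-04,
        3.90914344e-04,  1.47184657e-03]), 'tau': array([-1.72584292e-03, -6.47428179e+01, -2.15033609e+01, -3.94412305e-02,
        7.45806377e-02,  1.91680101e-04]), 'eef_pos': array([624.83357527,  67.5752066 , 115.78945313]), 'tcp_rot': array([-3.14155139e+00, -9.12293102e-05,  1.77533439e+00]), 'ft_force': array([-0.0766298 ,  0.2553957 ,  0.25694445]), 'moment': array([ 0.05594424, -0.02196354,  0.01861721]), 'opening': 0.3537762398511957}
go [ 0.0041 -0.001  -0.414 ] [-0.     -0.0001  0.0002] yaw [-3.1416e+00 -1.0000e-04  1.7753e+00]
```

send_rows:
  moves:
    - [[0, 0, 0, 0, 0, 0], [0, 0, 0, 0, 0, 0], [0, 0, 0, 0, 0, 0], [0, 0, 0, 0, 0, 0], [0, 0, 0, 0, 0, 0], [0, 0, 0, 0, 0, 0], [0, 0, 0, 0, 0, 0]]

```text
t: 5.22
eef_pos: [624.7, 67.6, 115.8]
tcp_rot: [-3.141, -0.0, 1.775]
ft_force: [-1.5, -0.6, 0.7]
opening: 0.187
```

send_rows:
  moves:
    - [[0, 0, -0.03, 0, 0, 0], [0, 0, -0.1, 0, 0, 0], [0, 0, -0.2, 0, 0, 0], [0, 0, -0.3, 0, 0, 0], [0, 0, -0.36, 0, 0, 0], [0, 0, -0.36, 0, 0, 0], [0, 0, -0.36, 0, 0, 0], [0, 0, -0.36, 0, 0, 0]]

```text
t: 5.88
eef_pos: [624.2, 67.6, 222.4]
tcp_rot: [-3.14, -0.001, 1.775]
ft_force: [-0.3, -0.1, -3.1]
opening: 0.186
```

Run:
```python
from h import *
im,K,T=cam('wrist');save('w3',im); np.savez('w3',im=im,K=K,T=T)
s=env.state();print(s['eef_pos'],s['tcp_rot'],s['ft_force'],s['moment'],s['opening'],s['joints'])
go([511,211.6,222],np.radians(68.8))
go([511,211.6,222],np.radians(158.8))
```

```text
[624.19008757  67.54984263 222.1000977 ] [-3.13902474e+00 -6.27844897e-04  1.77529009e+00] [ 0.68092081 -0.2044729  -2.92785096] [ 0.09492423 -0.00911156  0.00242836] 0.18725595467238995 [ 2.60046867e-03  4.96505030e-01  1.55040723e+00  1.12542675e-04
  1.09732205e+00 -1.77274188e+00]
go [ 0.5468 -0.2719  0.0014] [-1.700e-03  1.000e-04  3.657e-01] yaw [-3.1390e+00 -6.0000e-04  1.7753e+00]
go [ 0.5468 -0.2719  0.0014] [-0.0013 -0.0012 -0.6343] yaw [-3.1390e+00 -6.0000e-04  1.7753e+00]
```

View pics/w3.png

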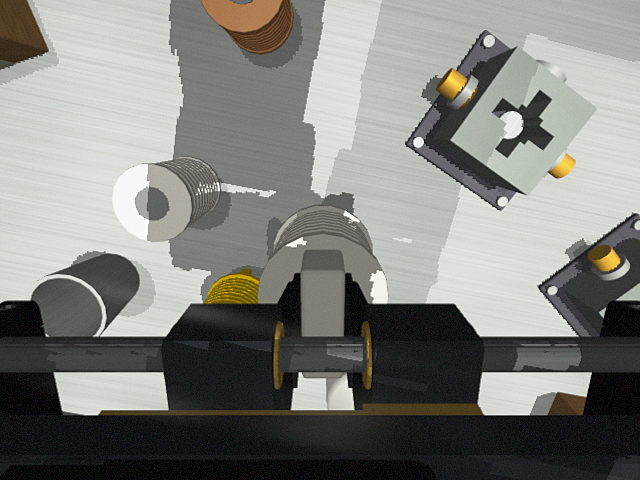

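Run:
```python
from h import *
d=np.load('w3.npz'); im=d['im'].copy();K=d['K'];T=d['T']
s=env.state(); R=rot(s['tcp_rot'])
P=lambda p: proj(R@p+s['eef_pos'],K,T)
big=cv2.resize(cv2.convertScaleAbs(im[195:305,250:400],alpha=1.3,beta=15),None,fx=5,fy=5,interpolation=cv2.INTER_CUBIC)
def poly(pts,c): cv2.polylines(big,[np.int32([(P(p)-[250,195]+.5)*5 for p in pts])],False,c,1)
for z in (-20.2,9.8): poly([(x,y,z) for x,y in [(-9,0),(-9,-25),(9,-25),(9,0)]],(255,0,0))
th=np.radians(np.arange(180,361,5))
for r,z,c in [(31.3,9.8,(0,0,255)),(33,81.8,(0,160,0))]: poly([(r*np.cos(t),r*np.sin(t),z) for t in th],c)
save('w3c',big)
```

```text
(no output)
```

View pics/w3c.png

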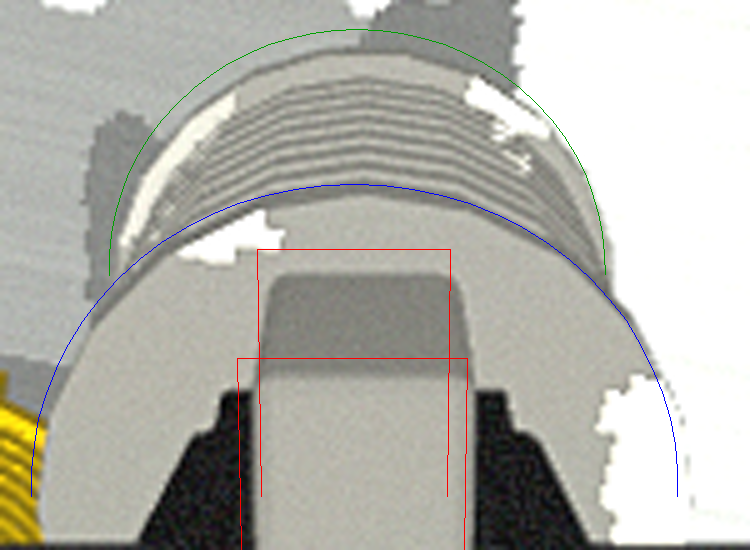

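Run:
```python
from h import *
go([509.9,212.0,190],np.radians(68.8))
```

```text
go [ 0.5488 -0.275   0.1081] [-1.700e-03  1.000e-04  3.657e-01] yaw [-3.1390e+00 -6.0000e-04  1.7753e+00]
```

send_rows:
  moves:
    - [[0.05, -0.025, 0, 0, 0, 0.04], [0.13, -0.065, 0, 0, 0, 0.1], [0.21, -0.105, 0, 0, 0, 0.16], [0.29, -0.145, 0, 0, 0, 0.22], [0.37, -0.185, 0, 0, 0, 0.28], [0.45, -0.225, 0, 0, 0, 0.34], [0.52, -0.26, 0, 0, 0, 0.366], [0.549, -0.275, 0.03, 0, 0, 0.366], [0.549, -0.275, 0.07, 0, 0, 0.366], [0.549, -0.275, 0.107, 0, 0, 0.366], [0.549, -0.275, 0.107, 0, 0, 0.366], [0.549, -0.275, 0.107, 0, 0, 0.366]]

```text
t: 6.93
eef_pos: [510.4, 211.7, 190.4]
tcp_rot: [-3.14, 0.002, 1.201]
ft_force: [0.9, 0.9, -3.6]
opening: 0.184
```

Run:
```python
from h import *
im,K,T=cam('wrist');save('w4',im); np.savez('w4',im=im,K=K,T=T)
s=env.state();print(s['t'],s['eef_pos'],s['tcp_rot'],s['ft_force'],s['moment'],s['opening'])
go([509.9,212.0,141],np.radians(68.8))
# project held stem and socket outlines
R=rot(s['tcp_rot'])
big=cv2.resize(cv2.convertScaleAbs(im[140:300,240:400],alpha=1.3,beta=15),None,fx=3.7,fy=3.7,interpolation=cv2.INTER_CUBIC)
a=np.radians(68.8);Rz=np.array([[np.cos(a),-np.sin(a)],[np.sin(a),np.cos(a)]])
pts=[np.append(Rz@[x,y]+[511,211.6],60) for x,y in [(-42,-42),(42,-42),(42,42),(-42,42)]]
cv2.polylines(big,[np.int32([(proj(p,K,T)-[240,140]+.5)*3.7 for p in pts])],True,(255,0,0),1)
save('w4c',big)
```

```text
6.9833 [510.78039273 211.76573931 191.13971094] [-3.14064092e+00  7.16880979e-04  1.20076699e+00] [ 0.25083694  0.12981206 -2.68531775] [ 0.00888527 -0.03396169  0.02793891] 0.18661095142103637
go [-0.0002 -0.0029  0.1671] [-0.0006  0.0005 -0.    ] yaw [-3.1406e+00  7.0000e-04  1.2008e+00]
```

View pics/w4c.png

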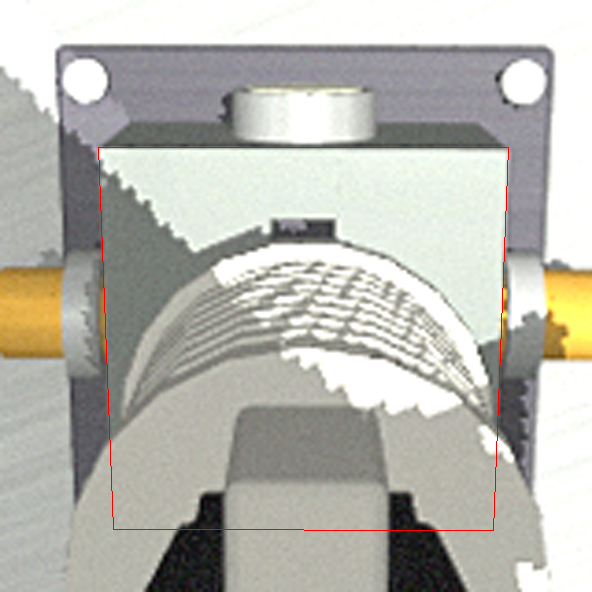

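Run:
```python
from h import *
d=np.load('w4.npz');K=d['K'];T=d['T']
a=np.radians(68.8); ty=np.array([np.sin(a),-np.cos(a)]);tx=np.array([np.cos(a),np.sin(a)])
def f(n,p,z):
    q=ray(np.array(p)/3.7+[240-.36,140-.36],K,T,z)[:2]-[511,211.6]; print(n,z,'x',round(q@tx,2),'y',round(q@ty,2))
for z in (109,112,115): f('flange far',(306,242),z)
f('disk far',(306,349),181.1); f('bar base far',(307,407),181.1); f('bar top far',(307,483),211.1)
f('flange l',(122,415),109);f('flange r',(491,415),109)
```

```text
flange far 109 x 0.64 y -31.45
flange far 112 x 0.64 y -32.01
flange far 115 x 0.64 y -32.57
disk far 181.1 x 0.7 y -31.36
bar base far 181.1 x 0.83 y -23.79
bar top far 211.1 x 0.83 y -24.68
flange l 109 x -32.41 y 0.05
flange r 109 x 33.87 y 0.02
```

send_rows:
  moves:
    - [[-0.002, -0.002, 0.01, 0, 0, 0], [-0.002, -0.002, 0.025, 0, 0, 0], [-0.002, -0.002, 0.04, 0, 0, 0], [-0.002, -0.002, 0.055, 0, 0, 0], [-0.002, -0.002, 0.07, 0, 0, 0], [-0.002, -0.002, 0.085, 0, 0, 0], [-0.002, -0.002, 0.1, 0, 0, 0], [-0.002, -0.002, 0.11, 0, 0, 0], [-0.002, -0.002, 0.115, 0, 0, 0], [-0.002, -0.002, 0.115, 0, 0, 0]]

```text
t: 7.82
eef_pos: [509.8, 211.7, 156.9]
tcp_rot: [-3.141, 0.0, 1.2]
ft_force: [0.2, -0.2, -2.7]
opening: 0.186
```

send_rows:
  moves:
    - [[0, 0, 0.006, 0, 0, 0], [0, 0, 0.013, 0, 0, 0], [0, 0, 0.02, 0, 0, 0], [0, 0, 0.027, 0, 0, 0], [0, 0, 0.034, 0, 0, 0], [0, 0, 0.041, 0, 0, 0], [0, 0, 0.045, 0, 0, 0], [0, 0, 0.045, 0, 0, 0], [0, 0, 0.045, 0, 0, 0]]

```text
t: 8.57
eef_pos: [510.1, 211.8, 144.3]
tcp_rot: [3.141, -0.001, 1.2]
ft_force: [-1.2, -0.6, 8.9]
opening: 0.191
```

send_rows:
  moves:
    - [[0, 0, 0.004, 0, 0, 0], [0, 0, 0.008, 0, 0, 0], [0, 0, 0.011, 0, 0, 0], [0, 0, 0.013, 0, 0, 0], [0, 0, 0.013, 0, 0, 0], [0, 0, 0.013, 0, 0, 0]]

```text
t: 9.07
eef_pos: [510.2, 211.9, 141.7]
tcp_rot: [3.14, -0.001, 1.2]
ft_force: [-6.5, -1.9, 20.9]
opening: 0.186
```

send_rows:
  moves:
    - [[0, 0, 0, 0, 0, 0], [0, 0, 0, 0, 0, 0], [0, 0, 0, 0, 0, 0], [0, 0, 0, 0, 0, 0], [0, 0, 0, 0, 0, 0], [0, 0, 0, 0, 0, 0]]

```text
t: 9.57
eef_pos: [510.2, 211.9, 141.7]
tcp_rot: [3.14, -0.001, 1.2]
ft_force: [-6.2, -0.8, 21.5]
opening: 0.19
```

Run:
```python
from h import *
im,K,T=cam('wrist'); im2,_,_=cam('scene')
save('w5',np.hstack([cv2.resize(im[120:320,230:410],(400,444)),cv2.resize(im2[190:390,200:380],(400,444))]))
s=env.state();print(s['t'],s['eef_pos'],s['tcp_rot'],s['ft_force'],s['moment'],s['opening'])
```

```text
9.6667 [510.14248843 211.89534858 141.68196058] [ 3.13993004e+00 -1.36991325e-03  1.20044718e+00] [-5.6654939  -2.65626763 21.66216503] [-0.45108663  1.20599074 -0.03010247] 0.18785028662902317
```

View pics/w5.png

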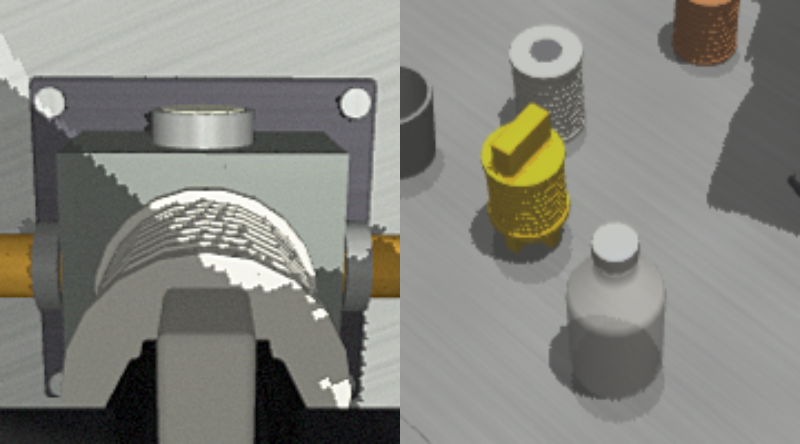

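send_rows:
  moves:
    - [[0, 0, 0.001, 0, 0, 0], [0, 0, 0.002, 0, 0, 0], [0, 0, 0.002, 0, 0, 0], [0, 0, 0.002, 0, 0, 0], [0, 0, 0.002, 0, 0, 0], [0, 0, 0.002, 0, 0, 0]]

```text
t: 10.17
eef_pos: [510.2, 211.9, 141.7]
tcp_rot: [3.14, -0.002, 1.201]
ft_force: [-7.4, -2.3, 27.5]
opening: 0.183
```

```bash
python3 -c "
from h import *
env.job_done(); s=env.state(); print(s['t'],s['eef_pos'],s['ft_force'])"
```

```text
the job is handed in; nothing more can be done
the job is handed in; nothing more can be done
```

I gripped the white cartridge by its bar, turned it about 33° to line up with the nearer grey socket, slid it home and handed the job in while still gripping and pressing. The robot's clock read about 10 s of the 42 s allowed.

Last checks before handing in:
- **Seating:** the TCP stopped at z = 141.7 mm, against 141.8 mm predicted for a flush flange. Pressing 0.6 mm further raised the force from 21.5 to 27.5 N without moving the TCP, which points to a hard stop on the block. The last wrist picture also shows the flange seated.
- **Grip:** the opening stayed at about 17.5 mm on the 18 mm bar, with no sign of slipping.
- **Side load:** about 7 N sideways and a moment of about 1.2 N m (read just before the final press) remained, probably light contact with the bore wall. The tool was tilted less than 0.1°.
- **Other items:** nothing seems to have been touched. The last scene picture, a crop, showed one spare, the yellow cartridge and the bottle standing. I did not re-measure the carton, the beaker and the other spare at the end.

I tried to read the state after handing in, but the interface no longer gave one, so I have no reading from the final second.

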